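# Tip the motherboard tray down over the drives and latch it

### The arm

A 6-joint arm with a two-finger parallel gripper is mounted at the origin on the work surface. World frame = base frame: x ahead of the robot, y to its left, z up, the work surface at z = 0. Lengths are in m, angles in rad, forces in N, time in s.
With the tool pointing down it reaches from about 0.2 to 0.875 m from the base axis. Payload 3.4 kg.
Tool frame: the origin (TCP) lies on the mounting face of the last link; the fingertips stand 199 mm ahead of it and the grasp point (between the pads) lies 180 mm ahead of it; z points along the fingers, y is the line along which they close (so a half turn about z gives the same grasp; the last joint's range is limited). The gripper opens to 94 mm and grips with 3 to 60 N. Pads are 16 mm wide; open, the fingers measure 119 mm over their backs; the gripper's body (75 mm by 177 mm) begins 78 mm behind the grasp point.
Start: joints at [-1.348, 0.276, 1.505, -0, 1.361, -0.121], TCP at [0.194, -0.541, 0.405] pointing down, gripper open.
Joint ranges: [-2.89, 2.89], [-0.75, 2.08], [0.22, 2.7], [-1.18, 4.32], [0.11, 2.71], [-2.7, 2.7]. Speed limits (rad/s): [2.57, 2.57, 3.14, 3.14, 3.14, 3.14].

### API

Orientations are given as a rotation vector (axis times angle).
In Python, from bench import readout, grab_frame, finish_job gives the robot as it stands.
- The arm moves only by the tool step_arm, never from a script. Its argument "motion" is a list of rows, each an object with "delta_pos": the shift along the tool's x, y, z each as a share of 400 mm, from -1 to 1, a list of three; "rotation": the turn, a rotation vector about the tool's x, y, z each as a share of 180 degrees, from -1 to 1, a list of three; "fingers": the opening, from -1 (shut) to 1 (fully open). A call has 1 to 10 rows; each row is the pose to reach, as a shift and turn from the pose commanded when the call began, along the tool's axes at that moment, turning the shorter way round; what a row does not reach only later rows make up. A row lasts 1/10 s, in which the tool goes at most 50 mm and 8.59 degrees, less where a joint would pass 70% of its speed; a pose out of reach is approached as far as the arm can. A call with a number of a shift or a turn outside -1 to 1 is refused whole. A call with a gripper value outside its range is refused whole. The fingers move at their own pace and stop on an object; "squeeze" is the grip in N (left out, the last holds). Time passes only in rows, so rows that repeat a pose let the fingers close. It gives the time, the measured TCP pose, the force, the opening and the grip force at its end, in the units of the state.
- readout.sense(): the state, without advancing time (a new reading comes with each control period).
- grab_frame(name): name is "scene" or "side" or "wrist"; returns a dict with "frame" (420x560x3 uint8, red, green, blue), "fx", "fy", "cx", "cy" (pixels), "camera_from_world" (4x4, takes a point from world to camera coordinates). Camera axes: x right, y up, looking along -z (the intrinsics and any distortion apply to the point x, -y, -z); pixel columns grow to the right and rows downward; lengths in m; the calibration is good to about 2 mm. The wrist camera is an equidistant fisheye: a pixel r from the principal point sees the ray r / f radians off the axis. A picture is of the moment at which its call begins. There is no depth.
- finish_job(): hands the job in; it is judged then, once.
The state is a dict: "time": time; "joints": joint angles; "dq": joint speeds; "effort": joint torques, N m; "position": TCP position; "tool_rot": TCP orientation; "force": force on the tool from outside, world axes, zero at the start; "ft_torque": the same for the moment, N m; "grip_width": finger opening in m; "gripper_force": force on a finger pad.
Only numpy, scipy, OpenCV 4.12 (cv2) and the standard library are available. Lean on these libraries where they do the work, as an engineer would, in place of code of your own. Each camera call takes 0.05 s, during which the arm holds its last target. There are 200 camera calls.

### The job

The drives are in and the tip-up motherboard tray of the open drive rack stands open: push it over by the top face of its bare steel lip and lower it gently, without letting it slam, until it lies fully shut on the rack. Then flip the two orange-tipped latches over onto the lip until they lie flat. Only push, with closed fingertips or the outside of the fingers: do not pinch or force the tray or the latches, do not take the tray by its underside, keep off the circuit board and its parts, and leave everything else on the bench where it is.

Things in the scene. Friction and masses are not known exactly. Their poses are not given: they have to be found in the camera images.
- rack: Open black steel drive rack, fixed to the bench, 200 (x) x 240 (y) x 92 high, holding four drives. Origin: centre of its underside, which rests on a 2 mm mat. Axes: z up; at yaw 0 x points away from the robot and y to the left. The tray's hinge runs along x at y = +115, z = 92; the latches are on the other (-y) side.
- hinge (a point): Middle of the tray's hinge axis (rack frame 0, 115, 92). Two stiff friction hinges of 1.2 N m hold the tray, about 0.8 kg with its board, at any angle: some 6 N at the lip moves it when upright, less when low.
- tray (a joint): Angle of the tip-up tray about its hinge, rad: 0 = shut (level on the rack, reaching from the hinge to the rack's -y side), 1.57 = upright, 1.9 = end stop, leaning outwards. The component side is up when shut and faces outwards (rack +y) when upright, so the tray is pushed shut from the +y side. Tray 190 along the hinge, 225 from axis to free edge. Closing above 2.5 rad/s counts as slamming.
- lip (a point): Point on the top face of the lip, mid-length, 18 mm in from the free edge (207 from the hinge axis, 4 above it when shut). The bare lip is the strip 185 to 225 from the axis, clear over the full 190. The point moves with the tray.
- board (a point): Centre of the top face of the motherboard, 170 x 170, fixed on the tray. It covers 13 to 183 from the hinge axis, its top 11 above the axis when shut, with a fan cooler, memory sticks and ports up to 49 above it; parts within 40 mm of the lip are at most 12 high. The board and its parts are not to be touched, nor the tray's underside.
- latch_near (a joint): Angle of the latch nearer the robot (rack x = -70), rad: 0 = flipped outwards away from the rack, 55 degrees above level; 0.61 = standing straight up; 2.182 = flipped right over, flat on the lip (end stop). It turns about an axis along the rack's x, stays where it is left and needs about 1 N at its tip.
- latch_far (a joint): The same for the latch farther from the robot (rack x = +70).
- pivot_near (a point): Pivot axis of the near latch (rack frame -70, -118, 100).
- pivot_far (a point): Pivot axis of the far latch (rack frame 70, -118, 100).
- tab_near (a point): Centre of the near latch's orange tab, 28 from its pivot; moves with the latch. Steel strap 38 long from the pivot, the end 20 of it an orange tab 18 wide, 6 thick.
- tab_far (a point): Centre of the far latch's orange tab, 28 from its pivot; moves with the latch.
- drive: spare 3.5-inch hard drive lying flat, label up, 147 x 102 x 27, dark with a white and violet label; origin: centre of its underside; a bystander
- fan: black square case fan lying flat, 120 x 120 x 25; origin: centre of its underside; a bystander
- screwdriver: screwdriver with red handle, 190 long, lying; origin: centre of its underside; a bystander
- dish: round steel screw dish, 84 across, 26 high; origin: centre of its underside; a bystander
- jar: small white jar of thermal paste, 44 across, 45 high; origin: centre of its underside; a bystander
- memory: green memory module lying flat, 133 x 31 x 7; origin: centre of its underside; a bystander
- bottle: clear cleaner bottle with blue cap, 60 across, 150 high, standing; origin: centre of its underside; a bystander

How it is judged:
On the way, in this order (a step that is already met when the one before it is completed fails the run):
1. the tray lies fully shut on the rack (value of joint tray below 0.03 rad), for 0.2 s.
2. both latches lie flat on the lip (value of joint tray below 0.03 rad and value of joint each of latch_near, latch_far above 2.04 rad), for 0.2 s.
At the end, for the whole second after the job is handed in: The tray is shut to within 0.03 rad (6 mm at the lip), both latches lie over the lip to within 0.14 rad of flat (5 mm at the tip), and every loose thing is within 25 mm of where it began (all of step 2 and distance of each of drive, fan, screwdriver, dish, jar, memory, bottle from where it was at the start of the episode below 0.025 m); the robot touches nothing.
It fails at once if the tray was slammed (closing faster than 2.5 rad/s) (velocity of joint tray below -2.5 rad/s).
It fails at once if a latch was flipped over before the tray was down (value of joint tray above 0.15 rad and value of joint any of latch_near, latch_far above 1.5 rad).
It fails at once if the board, its parts or the underside of the tray were touched (over 1 N) (contact force between anything else and tray_c1 above 1 N or contact force between anything else and tray_c2 above 1 N or contact force between anything else and tray_c3 above 1 N or contact force between anything else and tray_c4 above 1 N or contact force between anything else and tray_c5 above 1 N or contact force between anything else and tray_c6 above 1 N).
It fails at once if a latch or the tray was pinched or forced on its way, short of its stop (latch over 35 N, lip over 60 N) ((contact force between the fingers and latch_near above 35 N and value of joint latch_near below 2 rad) or (contact force between the fingers and latch_far above 35 N and value of joint latch_far below 2 rad) or (contact force between the fingers and tray_c0 above 60 N and value of joint tray above 0.05 rad)).
It fails at once if a loose thing was moved, lifted or knocked (distance of any of drive, fan, screwdriver, dish, jar, memory, bottle from where it was at the start of the episode above 0.03 m).
It also fails if it takes over 54 s, if anything falls off the work surface, if the arm or the gripper's body presses on something with over 40 N, if the wrist force passes 120 N, or if a joint passes its speed limit or range.

## Working session

There is one attempt and no reset: what is moved stays moved. The work goes in short steps, Python scripts to look and compute and a tool call to move; the robot and the scene stay as the last step left them, time stands still between calls to the robot, and variables do not carry over. Pictures are saved under pics/ and viewed, at most 10 in all, crops included, and the job is handed in when it is done.

Besides the shell and the picture viewer there is one more tool, called as name([rows], argument=value, ...), one row to a line, values as JSON. step_arm: Moves the arm, as the interface text tells. Its arguments: {"type":"object","properties":{"motion":{"type":"array","items":{"type":"object","properties":{"delta_pos":{"type":"array","items":{"type":"number"}},"rotation":{"type":"array","items":{"type":"number"}},"fingers":{"type":"number"}}}},"squeeze":{"type":"number"}},"required":["motion"]}

```bash
ls; mkdir -p pics; python3 - <<'E'
from bench import readout, grab_frame
import cv2,numpy as np,pickle
s=readout.sense();print({k:np.round(v,3) for k,v in s.items()})
d={}
for n in("scene","side","wrist"):
    f=grab_frame(n);d[n]=f
    print(n,f["fx"],f["cx"],f["cy"],np.round(f["camera_from_world"],3).tolist(),[k for k in f])
    cv2.imwrite(f"pics/a_{n}.png",f["frame"][:,:,::-1])
pickle.dump(d,open("a.pkl","wb"))
E
```

```text
pics
{'time': np.float64(0.0), 'joints': array([-1.348,  0.277,  1.506, -0.   ,  1.361, -0.121]), 'dq': array([-0.   ,  0.001, -0.   , -0.001,  0.   ,  0.002]), 'effort': array([ 1.0000e-03, -4.0458e+01, -2.3723e+01,  7.0000e-02,  3.4000e-02,
       -0.0000e+00]), 'position': array([ 0.194, -0.541,  0.404]), 'tool_rot': array([-3.093, -0.537,  0.   ]), 'force': array([ 0.398, -0.312, -0.247]), 'ft_torque': array([-0.016,  0.009,  0.005]), 'gripper_force': np.float64(0.0), 'grip_width': np.float64(0.094)}
scene 432.4266752469932 284.1316450215075 211.72505650587587 [[-0.69, 0.724, -0.011, 0.433], [-0.565, -0.529, 0.634, 0.261], [0.453, 0.443, 0.774, -1.488], [0.0, 0.0, 0.0, 1.0]] ['frame', 'fx', 'fy', 'cx', 'cy', 'camera_from_world']
side 543.7558612496883 281.13606691747833 214.1661457765163 [[-0.387, -0.922, 0.024, 0.213], [0.633, -0.247, 0.734, -0.462], [-0.67, 0.299, 0.679, -1.147], [0.0, 0.0, 0.0, 1.0]] ['frame', 'fx', 'fy', 'cx', 'cy', 'camera_from_world']
wrist 325.19226210127806 284.00145711917713 211.24252024763172 [[0.337, -0.942, -0.002, -0.574], [0.91, 0.326, -0.257, 0.027], [0.243, 0.085, 0.966, -0.391], [0.0, 0.0, 0.0, 1.0]] ['frame', 'fx', 'fy', 'cx', 'cy', 'camera_from_world']
```

View pics/a_scene.png

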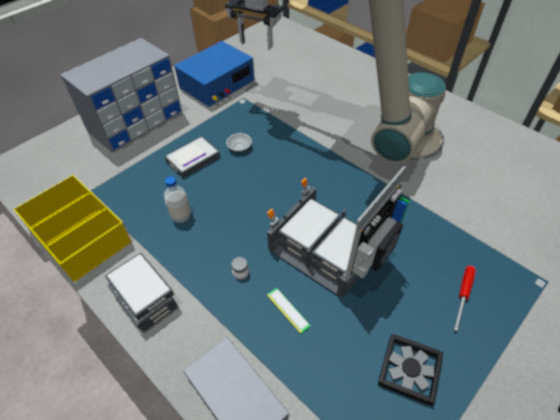

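View pics/a_side.png

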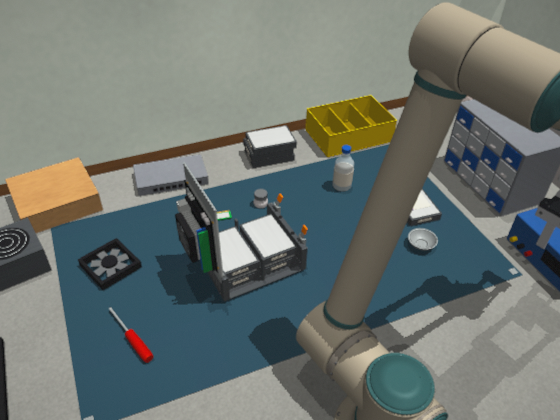

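The scene shows the rack at about (335,230), with the tray open near upright and its lip's ends near (403,172) and (355,272). The orange tabs are at (271,215) and (305,184) in the scene view, and (280,198) and (304,230) in the side view.

```bash
cat > h.py <<'E'
import numpy as np,cv2
def ray(f,u,v):
    M=np.array(f["camera_from_world"]);R=M[:3,:3];t=M[:3,3]
    d=np.array([(u-f["cx"])/f["fx"],-(v-f["cy"])/f["fy"],-1.]);d=R.T@d
    return -R.T@t,d/np.linalg.norm(d)
def tri(f1,p1,f2,p2):
    A=np.zeros((3,3));b=np.zeros(3);L=[]
    for f,p in((f1,p1),(f2,p2)):
        o,d=ray(f,*p);P=np.eye(3)-np.outer(d,d);A+=P;b+=P@o;L.append((o,P))
    x=np.linalg.solve(A,b);return x,max(np.linalg.norm(P@(x-o)) for o,P in L)
def proj(f,X):
    M=np.array(f["camera_from_world"]);c=M[:3,:3]@X+M[:3,3]
    return np.array([f["cx"]+f["fx"]*c[0]/-c[2],f["cy"]+f["fy"]*c[1]/c[2]])
def orange(f,box):
    h=cv2.cvtColor(f["frame"],cv2.COLOR_RGB2HSV);m=cv2.inRange(h,(6,150,120),(18,255,255))
    x0,y0,x1,y1=box;k=np.zeros_like(m);k[y0:y1,x0:x1]=m[y0:y1,x0:x1]
    n,_,s,c=cv2.connectedComponentsWithStats(k)
    return [(s[i,4],c[i]) for i in range(1,n) if s[i,4]>8]
E
python3 - <<'E'
from h import *;import pickle
d=pickle.load(open("a.pkl","rb"));S,D=d["scene"],d["side"]
a=orange(S,(250,165,330,235));b=orange(D,(255,180,325,250));print(a,b)
a.sort(key=lambda t:-t[1][0]);b.sort(key=lambda t:-t[1][0])
T=[tri(S,p[1],D,q[1]) for p,q in zip(a,b)];print(T)
n,f=T[0][0],T[1][0];v=f-n;print(np.linalg.norm(v),np.arctan2(v[1],v[0]))
def crop(F,x0,y0,w,h,k):return cv2.resize(F["frame"][y0:y0+h,x0:x0+w,::-1],(w*k,h*k),interpolation=cv2.INTER_CUBIC)
cv2.imwrite("pics/crop.png",np.hstack([crop(S,255,160,160,140,4)[:, :],])) 
i=np.vstack([crop(S,330,160,100,75,4),crop(D,165,155,100,75,4)]);i2=np.vstack([crop(S,330,220,100,75,4),crop(D,165,225,100,75,4)])
cv2.imwrite("pics/c.png",np.hstack([i,i2]))
E
```

```text
[(np.int32(25), array([303.96, 182.04])), (np.int32(33), array([270.6969697 , 213.36363636]))] [(np.int32(30), array([279.63333333, 197.33333333])), (np.int32(33), array([304.15151515, 228.93939394]))]
[(array([ 0.50300513, -0.0416855 ,  0.12928603]), np.float64(0.00014306205100780148)), (array([ 0.64244292, -0.0311441 ,  0.12805455]), np.float64(0.00019396921511349776))]
0.13984110387885387 0.07545571878721717
```

View pics/c.png

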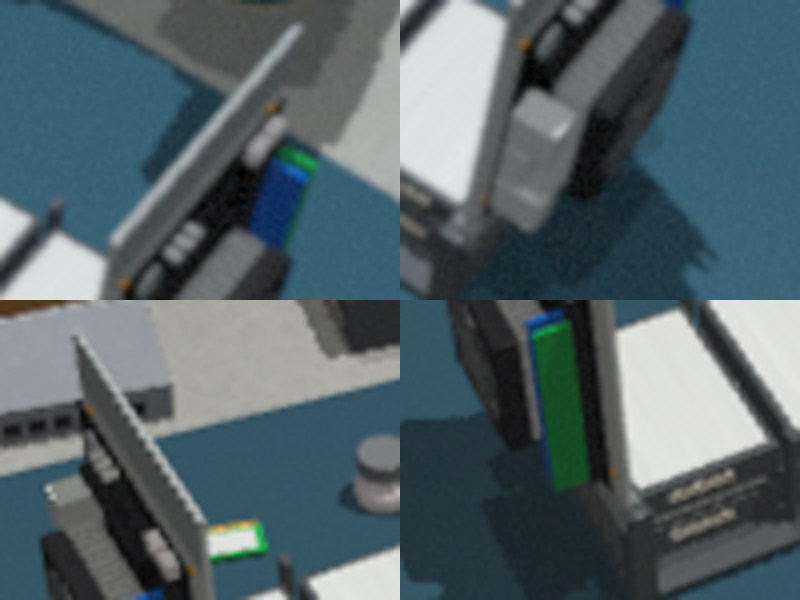

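The crops show the free edge's corners: scene (405,166.5) near and (358,220) far; side (216.3,213.5) near and (184.5,164) far.

```bash
python3 - <<'E'
from h import *;import pickle
d=pickle.load(open("a.pkl","rb"));S,D=d["scene"],d["side"]
y=.0755;O=np.array([.5727-.134*-np.sin(y)*1,-.0364+.134*np.cos(y),.002]);O[0]=.5727-.134*np.sin(y)
R=np.array([[np.cos(y),-np.sin(y),0],[np.sin(y),np.cos(y),0],[0,0,1]]);print(O)
for p,q in(((405,166.5),(216.3,213.5)),((358,220),(184.5,164))):
    x,e=tri(S,p,D,q);r=R.T@(x-O);print(x,e,r,np.arctan2(r[2]-.092,.115-r[1]),np.hypot(r[2]-.092,.115-r[1]))
# check projections of rack corner & hinge
for r in((-.1,.115,.092),(-.1,-.12,.092),(.1,-.12,.092)):
    print(r,proj(S,R@r+O),proj(D,R@r+O))
E
```

```text
[0.56259261 0.09721826 0.002     ]
[0.44813149 0.20236287 0.31311563] 0.0005447167265187817 [-0.10620416  0.11347868  0.31111563] 1.5638534412232485 0.2191209150249459
[0.63976835 0.21962651 0.3148839 ] 0.00088190630099879 [0.08618893 0.1162383  0.3128839 ] 1.5764023680265251 0.22088736701531367
(-0.1, 0.115, 0.092) [387.09063503 228.75668798] [220.0747338  277.99608222]
(-0.1, -0.12, 0.092) [314.18902881 186.87534414] [304.35748019 247.61379972]
(0.1, -0.12, 0.092) [267.79940349 231.40755252] [270.18179802 201.48646474]
```

View pics/crop.png

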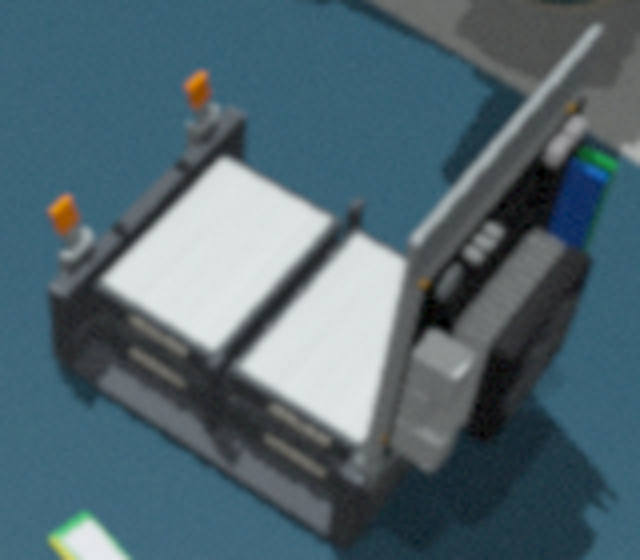

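Tray is upright (1.57 rad) and yaw is about 0.09. I'll raise the tool, go across and turn it so its y axis lies along rack x.

step_arm([
  {"delta_pos":[0,0,-0.125],"rotation":[0,0,0],"fingers":-1},
  {"delta_pos":[0,0,-0.25],"rotation":[0,0,0],"fingers":-1},
  {"delta_pos":[0,0,-0.375],"rotation":[0,0,-0.05],"fingers":-1},
  {"delta_pos":[0.05,-0.05,-0.49],"rotation":[0,0,-0.1],"fingers":-1},
  {"delta_pos":[0.13,-0.135,-0.49],"rotation":[0,0,-0.15],"fingers":-1},
  {"delta_pos":[0.21,-0.22,-0.49],"rotation":[0,0,-0.2],"fingers":-1},
  {"delta_pos":[0.29,-0.305,-0.49],"rotation":[0,0,-0.25],"fingers":-1},
  {"delta_pos":[0.37,-0.39,-0.49],"rotation":[0,0,-0.3],"fingers":-1},
  {"delta_pos":[0.45,-0.475,-0.49],"rotation":[0,0,-0.35],"fingers":-1},
  {"delta_pos":[0.53,-0.56,-0.49],"rotation":[0,0,-0.4],"fingers":-1},
], squeeze=10)

```text
time: 1.15
position: [0.3181, -0.2571, 0.6005]
tool_rot: [2.245, 2.197, 0.0]
force: [0.7, 0.3, 0.6]
grip_width: 0.0174
gripper_force: 0.0
```

```bash
cat >> h.py <<'E'
from scipy.spatial.transform import Rotation as Ro
YAW=.09;C=.0;
RR=Ro.from_euler('z',YAW).as_matrix();OO=np.array([.5727-.134*np.sin(YAW),-.0364+.134*np.cos(YAW),.002])
RT=np.column_stack([RR[:,1],RR[:,0],[0,0,-1]])
def status():
    from bench import readout
    s=readout.sense();T=Ro.from_rotvec(s["tool_rot"]).as_matrix()
    tip=np.array(s["position"])+T[:,2]*.199
    print("t",s["time"],"tip rack",np.round((RR.T@(tip-OO))*1000,1),"F rack",np.round(RR.T@s["force"],1),"w",s["grip_width"],"rotleft",np.round(Ro.from_matrix(T.T@RT).as_rotvec()/np.pi,4))
    return s,T,tip
def to(r):
    s,T,tip=status();P=RR@np.array(r)/1000+OO;
    print("share",np.round(T.T@(P-RT[:,2]*.199-np.array(s["position"]))/.4,4))
E
python3 -c "
from h import *
to((0,150,402))"
```

```text
t 1.15 tip rack [-273.4 -330.9  399.5] F rack [0.7 0.3 0.6] w 0.01742098746966304 rotleft [ 0.0001 -0.     -0.0355]
share [ 1.271   0.5456 -0.0061]
```

step_arm([
  {"delta_pos":[0.11,0.05,0],"rotation":[0,0,-0.019],"fingers":-1},
  {"delta_pos":[0.22,0.1,0],"rotation":[0,0,-0.019],"fingers":-1},
  {"delta_pos":[0.33,0.15,0],"rotation":[0,0,-0.019],"fingers":-1},
  {"delta_pos":[0.44,0.2,0],"rotation":[0,0,-0.019],"fingers":-1},
  {"delta_pos":[0.55,0.25,0],"rotation":[0,0,-0.019],"fingers":-1},
  {"delta_pos":[0.66,0.3,0],"rotation":[0,0,-0.019],"fingers":-1},
  {"delta_pos":[0.77,0.35,0],"rotation":[0,0,-0.019],"fingers":-1},
  {"delta_pos":[0.88,0.4,0],"rotation":[0,0,-0.019],"fingers":-1},
  {"delta_pos":[0.95,0.45,0],"rotation":[0,0,-0.019],"fingers":-1},
  {"delta_pos":[0.95,0.45,0],"rotation":[0,0,-0.019],"fingers":-1},
])

```text
time: 2.15
position: [0.5102, 0.1191, 0.5988]
tool_rot: [-2.178, -2.261, 0.001]
force: [0.0, -0.2, 0.4]
grip_width: 0.0006
gripper_force: 0.0
```

```bash
python3 -c "
from h import *
to((0,150,402))"
```

```text
t 2.15 tip rack [-48.6  26.8 397.8] F rack [-0.  -0.2  0.4] w 0.00061604590699754 rotleft [-0.0006 -0.0004 -0.0167]
share [ 0.3146  0.1044 -0.0102]
```

step_arm([
  {"delta_pos":[0.11,0.04,-0.005],"rotation":[0,0,-0.016],"fingers":-1},
  {"delta_pos":[0.22,0.08,-0.01],"rotation":[0,0,-0.016],"fingers":-1},
  {"delta_pos":[0.315,0.105,-0.01],"rotation":[0,0,-0.016],"fingers":-1},
  {"delta_pos":[0.315,0.105,-0.01],"rotation":[0,0,-0.016],"fingers":-1},
  {"delta_pos":[0.315,0.105,-0.01],"rotation":[0,0,-0.016],"fingers":-1},
])

```text
time: 2.65
position: [0.5459, 0.2431, 0.604]
tool_rot: [-2.127, -2.312, 0.003]
force: [0.8, 0.4, -0.7]
grip_width: 0.0003
gripper_force: 0.0
```

```bash
python3 - <<'E'
from h import *
to((0,150,304))
from bench import grab_frame
d=grab_frame("scene");D=grab_frame("side")
def crop(F,x0,y0,w,h,k):return cv2.resize(F["frame"][y0:y0+h,x0:x0+w,::-1],(w*k,h*k),interpolation=cv2.INTER_CUBIC)
cv2.imwrite("pics/b.png",np.hstack([crop(d,300,60,130,200,3),crop(D,140,60,130,200,3)]))
E
```

```text
t 2.65 tip rack [ -1.9 146.5 403. ] F rack [ 0.9  0.3 -0.7] w 0.00027719244410005523 rotleft [-0.0005  0.0005 -0.002 ]
share [0.0084 0.0042 0.2475]
```

View pics/b.png

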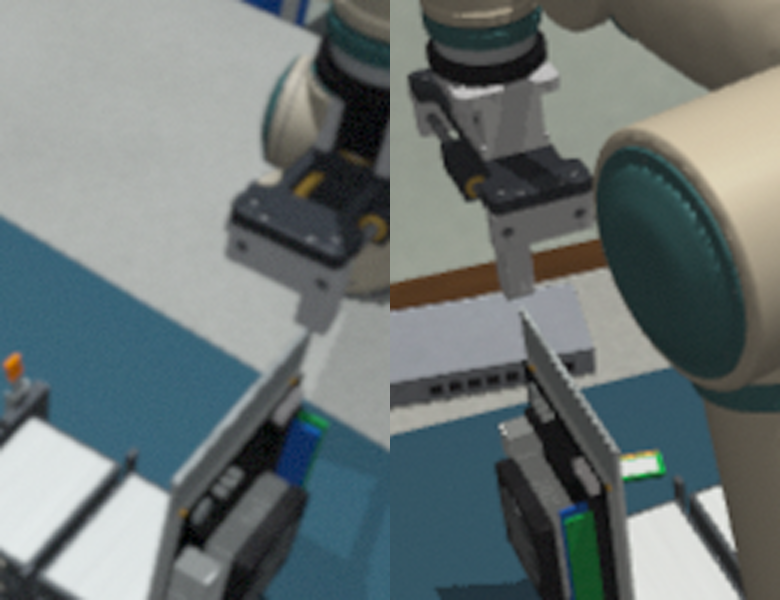

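The closed fingertips are above the lip on the outer side, at about (315,330) in the left half. Next I descend beside the lip and push in slowly.

step_arm([
  {"delta_pos":[0.01,0.004,0.08],"rotation":[0,0,-0.002],"fingers":-1},
  {"delta_pos":[0.01,0.004,0.16],"rotation":[0,0,-0.002],"fingers":-1},
  {"delta_pos":[0.01,0.004,0.23],"rotation":[0,0,-0.002],"fingers":-1},
  {"delta_pos":[0.01,0.004,0.245],"rotation":[0,0,-0.002],"fingers":-1},
  {"delta_pos":[0.0,0.004,0.245],"rotation":[0,0,-0.002],"fingers":-1},
  {"delta_pos":[-0.01,0.004,0.245],"rotation":[0,0,-0.002],"fingers":-1},
  {"delta_pos":[-0.02,0.004,0.245],"rotation":[0,0,-0.002],"fingers":-1},
  {"delta_pos":[-0.03,0.004,0.245],"rotation":[0,0,-0.002],"fingers":-1},
])

```text
time: 3.55
position: [0.5487, 0.2309, 0.5081]
tool_rot: [2.12, 2.317, 0.003]
force: [0.7, -0.8, 1.0]
grip_width: 0.0005
gripper_force: 0.0
```

```bash
python3 - <<'E'
from h import *
to((0,150,304))
E
```

```text
t 3.55 tip rack [  0.7 134.4 307.1] F rack [ 0.7 -0.8  1. ] w 0.00048065839412081445 rotleft [ 0.0008 -0.0001 -0.0004]
share [ 0.039  -0.0004  0.0078]
```

```bash
cat >> h.py <<'E'
def arc(ths,rc=210,w=8):
    s,T,tip=status()
    for t in ths:
        r=np.array([0,115-rc*np.cos(t)+4*np.sin(t)+w,92+rc*np.sin(t)+4*np.cos(t)])
        P=RR@r/1000+OO;print(round(t,2),np.round(r[1:],0),np.round(T.T@(P-tip)/.4,3))
E
python3 - <<'E'
from h import *
arc(np.arange(1.57,1.0,-.05))
E
```

```text
t 3.55 tip rack [  0.7 134.4 307.1] F rack [ 0.7 -0.8  1. ] w 0.00048065839412081445 rotleft [ 0.0008 -0.0001 -0.0004]
1.57 [127. 302.] [-0.019 -0.002  0.013]
1.52 [116. 302.] [-0.045 -0.002  0.013]
1.47 [106. 301.] [-0.072 -0.002  0.014]
1.42 [ 95. 300.] [-0.098 -0.002  0.017]
1.37 [ 85. 299.] [-0.124 -0.002  0.021]
1.32 [ 75. 296.] [-0.149 -0.002  0.027]
1.27 [ 65. 294.] [-0.175 -0.002  0.033]
1.22 [ 55. 291.] [-0.2   -0.002  0.041]
1.17 [ 45. 287.] [-0.224 -0.002  0.05 ]
1.12 [ 35. 283.] [-0.248 -0.002  0.061]
1.07 [ 26. 278.] [-0.272 -0.002  0.072]
1.02 [ 17. 273.] [-0.295 -0.002  0.085]
```

step_arm([
  {"delta_pos":[-0.02,0,0.01],"rotation":[0,0,0],"fingers":-1},
  {"delta_pos":[-0.035,0,0.012],"rotation":[0,0,0],"fingers":-1},
  {"delta_pos":[-0.055,0,0.013],"rotation":[0,0,0],"fingers":-1},
  {"delta_pos":[-0.075,0,0.014],"rotation":[0,0,0],"fingers":-1},
  {"delta_pos":[-0.1,0,0.017],"rotation":[0,0,0],"fingers":-1},
  {"delta_pos":[-0.125,0,0.021],"rotation":[0,0,0],"fingers":-1},
  {"delta_pos":[-0.15,0,0.027],"rotation":[0,0,0],"fingers":-1},
])

```text
time: 4.25
position: [0.5539, 0.1724, 0.4976]
tool_rot: [-2.119, -2.319, -0.009]
force: [-0.3, 4.2, 6.1]
grip_width: 0.0004
gripper_force: 2.9
```

```bash
python3 - <<'E'
from h import *
arc(np.arange(1.32,.7,-.06))
from bench import grab_frame
d=grab_frame("scene");D=grab_frame("side")
def crop(F,x0,y0,w,h,k):return cv2.resize(F["frame"][y0:y0+h,x0:x0+w,::-1],(w*k,h*k),interpolation=cv2.INTER_CUBIC)
cv2.imwrite("pics/b2.png",np.hstack([crop(d,290,100,130,180,3),crop(D,150,100,130,180,3)]))
E
```

```text
t 4.25 tip rack [  0.8  76.5 296.6] F rack [0.  4.2 6.1] w 0.00044614307561658697 rotleft [ 0.0013 -0.0014  0.0001]
1.32 [ 75. 296.] [-0.004 -0.002  0.   ]
1.26 [ 63. 293.] [-0.035 -0.002  0.008]
1.2 [ 51. 289.] [-0.065 -0.002  0.018]
1.14 [ 39. 284.] [-0.094 -0.002  0.03 ]
1.08 [ 28. 279.] [-0.123 -0.002  0.043]
1.02 [ 17. 273.] [-0.15  -0.002  0.058]
0.96 [  6. 266.] [-0.177 -0.002  0.075]
0.9 [ -4. 259.] [-0.203 -0.003  0.093]
0.84 [-14. 251.] [-0.227 -0.003  0.113]
0.78 [-23. 243.] [-0.251 -0.003  0.134]
0.72 [-32. 233.] [-0.273 -0.003  0.157]
```

View pics/b2.png

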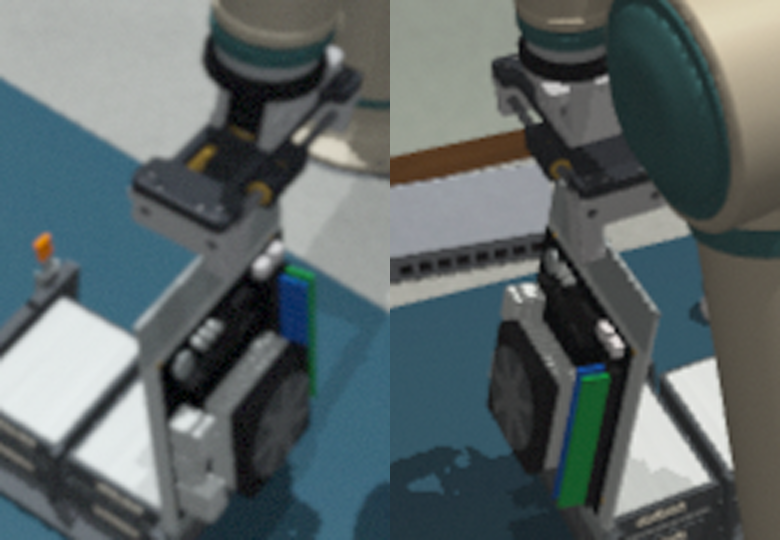

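The tray has tipped to about 1.3 rad, with the tip on the bare lip at about (215,265) in the left half. I'll continue along the arc.

step_arm([
  {"delta_pos":[-0.035,0,0.008],"rotation":[0,0,0],"fingers":-1},
  {"delta_pos":[-0.065,0,0.018],"rotation":[0,0,0],"fingers":-1},
  {"delta_pos":[-0.094,0,0.03],"rotation":[0,0,0],"fingers":-1},
  {"delta_pos":[-0.123,0,0.043],"rotation":[0,0,0],"fingers":-1},
  {"delta_pos":[-0.15,0,0.058],"rotation":[0,0,0],"fingers":-1},
  {"delta_pos":[-0.177,0,0.075],"rotation":[0,0,0],"fingers":-1},
  {"delta_pos":[-0.203,0,0.093],"rotation":[0,0,0],"fingers":-1},
  {"delta_pos":[-0.227,0,0.113],"rotation":[0,0,0],"fingers":-1},
  {"delta_pos":[-0.25,0,0.134],"rotation":[0,0,0],"fingers":-1},
])

```text
time: 5.25
position: [0.5629, 0.0711, 0.4413]
tool_rot: [2.12, 2.318, -0.001]
force: [3.0, 1.2, 4.1]
grip_width: 0.0004
gripper_force: 1.7
```

```bash
python3 - <<'E'
from h import *
arc(np.arange(.78,.15,-.06))
E
```

```text
t 5.25 tip rack [-2.000e-01 -2.620e+01  2.403e+02] F rack [3.1 1.  4.1] w 0.00041305909631834064 rotleft [-0.0001  0.0002 -0.0003]
0.78 [-23. 243.] [ 0.007  0.    -0.005]
0.72 [-32. 233.] [-0.015  0.     0.017]
0.66 [-40. 224.] [-0.036  0.     0.041]
0.6 [-48. 214.] [-0.055  0.     0.066]
0.54 [-55. 203.] [-0.072  0.     0.092]
0.48 [-61. 193.] [-0.088  0.001  0.12 ]
0.42 [-67. 181.] [-0.102  0.001  0.148]
0.36 [-72. 170.] [-0.115  0.001  0.177]
0.3 [-76. 158.] [-0.125  0.001  0.206]
0.24 [-80. 146.] [-0.134  0.001  0.236]
0.18 [-83. 134.] [-0.142  0.001  0.267]
```

step_arm([
  {"delta_pos":[-0.015,0,0.017],"rotation":[0,0,0],"fingers":-1},
  {"delta_pos":[-0.036,0,0.041],"rotation":[0,0,0],"fingers":-1},
  {"delta_pos":[-0.055,0,0.066],"rotation":[0,0,0],"fingers":-1},
  {"delta_pos":[-0.072,0,0.092],"rotation":[0,0,0],"fingers":-1},
  {"delta_pos":[-0.088,0,0.12],"rotation":[0,0,0],"fingers":-1},
  {"delta_pos":[-0.102,0,0.148],"rotation":[0,0,0],"fingers":-1},
  {"delta_pos":[-0.115,0,0.177],"rotation":[0,0,0],"fingers":-1},
  {"delta_pos":[-0.125,0,0.206],"rotation":[0,0,0],"fingers":-1},
  {"delta_pos":[-0.134,0,0.236],"rotation":[0,0,0],"fingers":-1},
])

```text
time: 6.15
position: [0.5674, 0.0183, 0.3466]
tool_rot: [-2.12, -2.318, 0.001]
force: [1.0, -1.1, 1.8]
grip_width: 0.0005
gripper_force: 0.9
```

```bash
python3 - <<'E'
from h import *
arc(np.arange(.24,-.05,-.04))
from bench import grab_frame
d=grab_frame("scene");D=grab_frame("side")
def crop(F,x0,y0,w,h,k):return cv2.resize(F["frame"][y0:y0+h,x0:x0+w,::-1],(w*k,h*k),interpolation=cv2.INTER_CUBIC)
cv2.imwrite("pics/b3.png",np.hstack([crop(d,260,110,130,180,3),crop(D,190,110,130,180,3)]))
E
```

```text
t 6.15 tip rack [ -0.5 -79.1 145.6] F rack [ 0.9 -1.2  1.8] w 0.00045015400627333724 rotleft [-0.0003  0.     -0.0002]
0.24 [-80. 146.] [-0.002  0.001 -0.   ]
0.2 [-82. 138.] [-0.007  0.001  0.02 ]
0.16 [-84. 129.] [-0.012  0.001  0.041]
0.12 [-85. 121.] [-0.015  0.001  0.061]
0.08 [-86. 113.] [-0.017  0.001  0.082]
0.04 [-87. 104.] [-0.019  0.001  0.103]
-0.0 [-87.  96.] [-0.02   0.001  0.124]
-0.04 [-87.  88.] [-0.02   0.001  0.145]
```

View pics/b3.png

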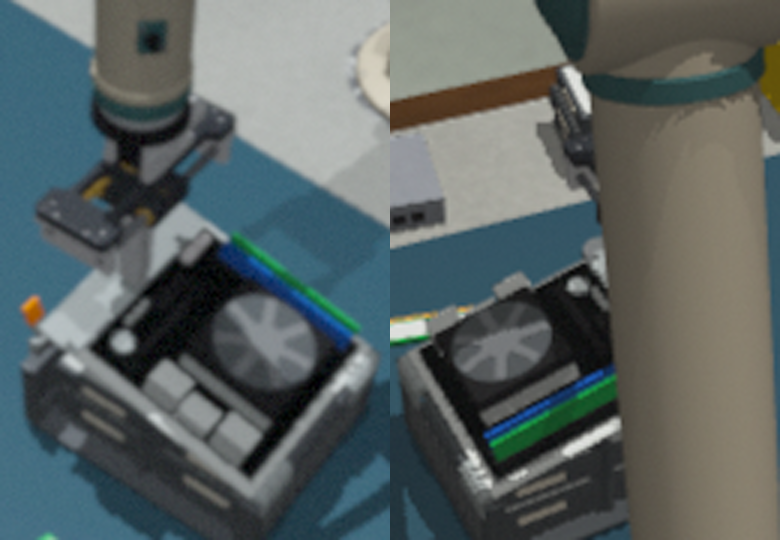

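The tray is nearly down, at about 0.24 rad. The tip is on the lip with the board edge just inboard of it, so I'll shift a few mm outwards while finishing the closing.

step_arm([
  {"delta_pos":[-0.016,0,0.015],"rotation":[0,0,0],"fingers":-1},
  {"delta_pos":[-0.022,0,0.03],"rotation":[0,0,0],"fingers":-1},
  {"delta_pos":[-0.027,0,0.047],"rotation":[0,0,0],"fingers":-1},
  {"delta_pos":[-0.03,0,0.064],"rotation":[0,0,0],"fingers":-1},
  {"delta_pos":[-0.032,0,0.08],"rotation":[0,0,0],"fingers":-1},
  {"delta_pos":[-0.033,0,0.096],"rotation":[0,0,0],"fingers":-1},
  {"delta_pos":[-0.034,0,0.11],"rotation":[0,0,0],"fingers":-1},
  {"delta_pos":[-0.034,0,0.12],"rotation":[0,0,0],"fingers":-1},
  {"delta_pos":[-0.034,0,0.126],"rotation":[0,0,0],"fingers":-1},
  {"delta_pos":[-0.034,0,0.128],"rotation":[0,0,0],"fingers":-1},
])

```text
time: 7.25
position: [0.5688, 0.005, 0.2974]
tool_rot: [2.119, 2.318, -0.001]
force: [-3.1, 0.1, 10.1]
grip_width: 0.0005
gripper_force: 4.6
```

```bash
python3 - <<'E'
from h import *
to((0,-92,92))
E
```

```text
t 7.25 tip rack [ -0.1 -92.6  96.4] F rack [-3.1  0.4 10.1] w 0.0005381210595148798 rotleft [ 0.      0.0002 -0.0002]
share [0.0011 0.0004 0.0109]
```

step_arm([
  {"delta_pos":[0,0,0.005],"rotation":[0,0,0],"fingers":-1},
  {"delta_pos":[0,0,0.008],"rotation":[0,0,0],"fingers":-1},
  {"delta_pos":[0,0,0.008],"rotation":[0,0,0],"fingers":-1},
  {"delta_pos":[0,0,0.008],"rotation":[0,0,0],"fingers":-1},
])

```text
time: 7.65
position: [0.5685, 0.0051, 0.2973]
tool_rot: [2.118, 2.317, 0.001]
force: [-5.3, 0.4, 20.9]
grip_width: 0.0005
gripper_force: 10.5
```

```bash
python3 - <<'E'
from h import *
to((-70,-175,160));to((-70,-175,118))
E
```

```text
t 7.65 tip rack [ -0.1 -92.6  96.3] F rack [-5.3  0.9 20.9] w 0.0005473356534902668 rotleft [ 0.0007  0.0004 -0.0001]
share [-0.2069 -0.1734 -0.1594]
t 7.65 tip rack [ -0.1 -92.6  96.3] F rack [-5.3  0.9 20.9] w 0.0005473356534902668 rotleft [ 0.0007  0.0004 -0.0001]
share [-0.2068 -0.1736 -0.0544]
```

step_arm([
  {"delta_pos":[0,0,-0.1],"rotation":[0,0,0],"fingers":-1},
  {"delta_pos":[0,0,-0.17],"rotation":[0,0,0],"fingers":-1},
  {"delta_pos":[-0.07,-0.06,-0.17],"rotation":[0,0,0],"fingers":-1},
  {"delta_pos":[-0.14,-0.12,-0.17],"rotation":[0,0,0],"fingers":-1},
  {"delta_pos":[-0.207,-0.173,-0.17],"rotation":[0,0,0],"fingers":-1},
  {"delta_pos":[-0.207,-0.173,-0.17],"rotation":[0,0,0],"fingers":-1},
])

```text
time: 8.25
position: [0.5051, -0.0857, 0.3614]
tool_rot: [-2.124, -2.315, 0.004]
force: [0.2, 1.5, 0.5]
grip_width: 0.0004
gripper_force: 0.0
```

```bash
python3 - <<'E'
from h import *
to((-70,-175,118))
from bench import grab_frame
d=grab_frame("scene");D=grab_frame("side")
a=orange(d,(250,165,330,235));b=orange(D,(255,180,325,250));print(a,b)
def crop(F,x0,y0,w,h,k):return cv2.resize(F["frame"][y0:y0+h,x0:x0+w,::-1],(w*k,h*k),interpolation=cv2.INTER_CUBIC)
cv2.imwrite("pics/b4.png",np.hstack([crop(d,250,110,130,180,3),crop(D,210,140,130,180,3)]))
E
```

```text
t 8.25 tip rack [ -72.2 -177.4  160.4] F rack [0.3 1.5 0.5] w 0.0003589227885127972 rotleft [-0.0008  0.0005 -0.0013]
share [0.0053 0.0046 0.1059]
[(np.int32(25), array([303.96, 182.16])), (np.int32(32), array([270.6875, 213.5   ]))] []
```

View pics/b4.png

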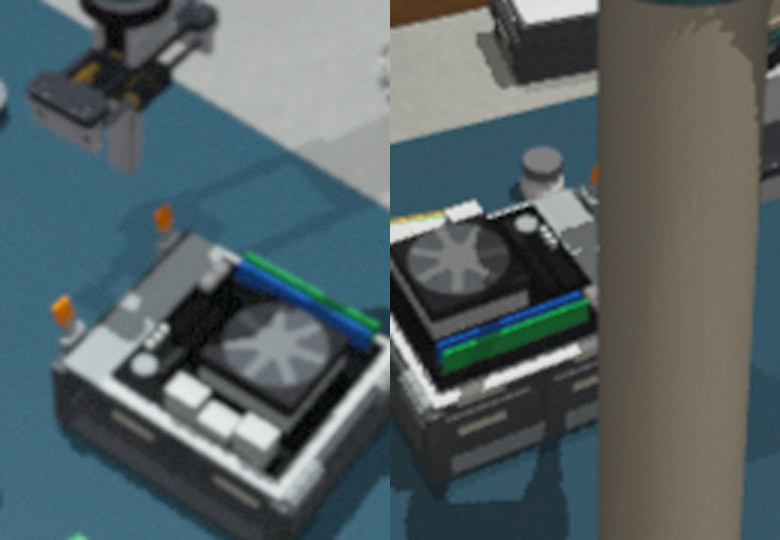

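The tray is shut and both latches still stand outwards, at (163,218) and (63,310) in the left half. Now the near latch: go down outside it, then push inwards.

step_arm([
  {"delta_pos":[0.004,0.005,0.06],"rotation":[0,0,-0.001],"fingers":-1},
  {"delta_pos":[0.004,0.005,0.103],"rotation":[0,0,-0.001],"fingers":-1},
  {"delta_pos":[0.02,0.005,0.103],"rotation":[0,0,-0.001],"fingers":-1},
  {"delta_pos":[0.04,0.005,0.103],"rotation":[0,0,-0.001],"fingers":-1},
  {"delta_pos":[0.055,0.005,0.103],"rotation":[0,0,-0.001],"fingers":-1},
  {"delta_pos":[0.07,0.005,0.102],"rotation":[0,0,-0.001],"fingers":-1},
  {"delta_pos":[0.085,0.005,0.098],"rotation":[0,0,-0.001],"fingers":-1},
  {"delta_pos":[0.103,0.005,0.091],"rotation":[0,0,-0.001],"fingers":-1},
  {"delta_pos":[0.12,0.005,0.081],"rotation":[0,0,-0.001],"fingers":-1},
])

```text
time: 9.25
position: [0.5049, -0.0351, 0.3294]
tool_rot: [2.116, 2.321, -0.001]
force: [-0.1, -2.3, -0.2]
grip_width: 0.0003
gripper_force: 0.6
```

```bash
python3 - <<'E'
from h import *
for r in((-70,-119,127),(-70,-109,125),(-70,-100,117.5),(-70,-95,111),(-70,-93,103),(-70,-93,99)):to(r)
E
```

```text
t 9.25 tip rack [ -67.4 -126.7  128.4] F rack [-0.3 -2.3 -0.2] w 0.0002788091931159759 rotleft [0.     0.0002 0.0008]
share [ 0.019  -0.0064  0.0036]
t 9.25 tip rack [ -67.4 -126.7  128.4] F rack [-0.3 -2.3 -0.2] w 0.0002788091931159759 rotleft [0.     0.0002 0.0008]
share [ 0.044  -0.0063  0.0085]
t 9.25 tip rack [ -67.4 -126.7  128.4] F rack [-0.3 -2.3 -0.2] w 0.0002788091931159759 rotleft [0.     0.0002 0.0008]
share [ 0.0665 -0.0062  0.0273]
t 9.25 tip rack [ -67.4 -126.7  128.4] F rack [-0.3 -2.3 -0.2] w 0.0002788091931159759 rotleft [0.     0.0002 0.0008]
share [ 0.079  -0.0062  0.0435]
t 9.25 tip rack [ -67.4 -126.7  128.4] F rack [-0.3 -2.3 -0.2] w 0.0002788091931159759 rotleft [0.     0.0002 0.0008]
share [ 0.084  -0.0062  0.0635]
t 9.25 tip rack [ -67.4 -126.7  128.4] F rack [-0.3 -2.3 -0.2] w 0.0002788091931159759 rotleft [0.     0.0002 0.0008]
share [ 0.084  -0.0062  0.0735]
```

Contact is confirmed (about 2 N). I'll continue over the top and down.

step_arm([
  {"delta_pos":[0.019,-0.005,0.003],"rotation":[0,0,0],"fingers":-1},
  {"delta_pos":[0.044,-0.005,0.008],"rotation":[0,0,0],"fingers":-1},
  {"delta_pos":[0.056,-0.005,0.017],"rotation":[0,0,0],"fingers":-1},
  {"delta_pos":[0.067,-0.005,0.027],"rotation":[0,0,0],"fingers":-1},
  {"delta_pos":[0.079,-0.005,0.043],"rotation":[0,0,0],"fingers":-1},
  {"delta_pos":[0.084,-0.005,0.054],"rotation":[0,0,0],"fingers":-1},
  {"delta_pos":[0.084,-0.005,0.063],"rotation":[0,0,0],"fingers":-1},
  {"delta_pos":[0.084,-0.005,0.068],"rotation":[0,0,0],"fingers":-1},
  {"delta_pos":[0.084,-0.005,0.072],"rotation":[0,0,0],"fingers":-1},
  {"delta_pos":[0.084,-0.005,0.072],"rotation":[0,0,0],"fingers":-1},
])

```text
time: 10.25
position: [0.4995, -0.0017, 0.3037]
tool_rot: [-2.117, -2.321, -0.002]
force: [-6.2, 2.7, 25.5]
grip_width: 0.0008
gripper_force: 12.8
```

```bash
python3 - <<'E'
from h import *
to((-70,-93,160));to((70,-178,160))
E
```

```text
t 10.25 tip rack [-69.6 -92.6 102.7] F rack [-6.   3.3 25.5] w 0.000818354041390692 rotleft [ 0.0003 -0.0004  0.0006]
share [-1.000e-04 -4.000e-04 -1.433e-01]
t 10.25 tip rack [-69.6 -92.6 102.7] F rack [-6.   3.3 25.5] w 0.000818354041390692 rotleft [ 0.0003 -0.0004  0.0006]
share [-0.2133  0.3492 -0.1433]
```

The near latch is flat against its stop (tip at 102.7). Lift and go to the far one.

step_arm([
  {"delta_pos":[0,0,-0.08],"rotation":[0,0,0],"fingers":-1},
  {"delta_pos":[0,0,-0.155],"rotation":[0,0,0],"fingers":-1},
  {"delta_pos":[-0.1,0.05,-0.155],"rotation":[0,0,0],"fingers":-1},
  {"delta_pos":[-0.2,0.1,-0.155],"rotation":[0,0,0],"fingers":-1},
  {"delta_pos":[-0.213,0.2,-0.155],"rotation":[0,0,0],"fingers":-1},
  {"delta_pos":[-0.213,0.3,-0.155],"rotation":[0,0,0],"fingers":-1},
  {"delta_pos":[-0.213,0.35,-0.155],"rotation":[0,0,0],"fingers":-1},
  {"delta_pos":[-0.213,0.35,-0.155],"rotation":[0,0,0],"fingers":-1},
])

```text
time: 11.05
position: [0.6495, -0.0744, 0.3607]
tool_rot: [-2.116, -2.322, -0.001]
force: [0.4, -1.2, -0.7]
grip_width: 0.0005
gripper_force: 0.0
```

```bash
python3 - <<'E'
from h import *
for r in((70,-175,119),(70,-155,119),(70,-150,119),(70,-143,121),(70,-136,124),(70,-129,128)):to(r)
from bench import grab_frame
d=grab_frame("scene");print(orange(d,(250,165,330,235)))
def crop(F,x0,y0,w,h,k):return cv2.resize(F["frame"][y0:y0+h,x0:x0+w,::-1],(w*k,h*k),interpolation=cv2.INTER_CUBIC)
cv2.imwrite("pics/b5.png",crop(d,210,110,150,150,4))
E
```

```text
t 11.05 tip rack [  73.1 -178.6  159.7] F rack [ 0.3 -1.2 -0.7] w 0.0004783354284232674 rotleft [ 0.0001 -0.0002  0.0008]
share [ 0.0092 -0.0076  0.1018]
t 11.05 tip rack [  73.1 -178.6  159.7] F rack [ 0.3 -1.2 -0.7] w 0.0004783354284232674 rotleft [ 0.0001 -0.0002  0.0008]
share [ 0.0592 -0.0075  0.1018]
t 11.05 tip rack [  73.1 -178.6  159.7] F rack [ 0.3 -1.2 -0.7] w 0.0004783354284232674 rotleft [ 0.0001 -0.0002  0.0008]
share [ 0.0717 -0.0075  0.1018]
t 11.05 tip rack [  73.1 -178.6  159.7] F rack [ 0.3 -1.2 -0.7] w 0.0004783354284232674 rotleft [ 0.0001 -0.0002  0.0008]
share [ 0.0892 -0.0074  0.0968]
t 11.05 tip rack [  73.1 -178.6  159.7] F rack [ 0.3 -1.2 -0.7] w 0.0004783354284232674 rotleft [ 0.0001 -0.0002  0.0008]
share [ 0.1067 -0.0074  0.0893]
t 11.05 tip rack [  73.1 -178.6  159.7] F rack [ 0.3 -1.2 -0.7] w 0.0004783354284232674 rotleft [ 0.0001 -0.0002  0.0008]
share [ 0.1242 -0.0074  0.0794]
[(np.int32(16), array([314.625 , 194.9375])), (np.int32(33), array([270.51515152, 213.60606061]))]
```

View pics/b5.png

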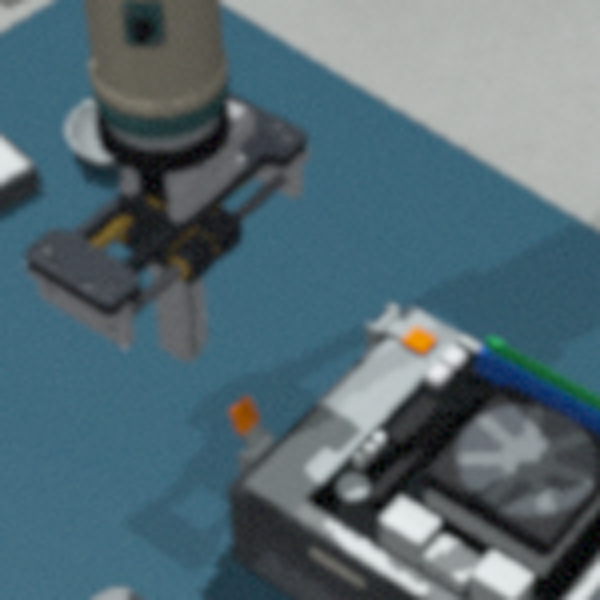

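The near latch lies flat, its tab at about (419,340) in the crop. The far latch still stands at (244,415), with the finger ready outside it.

step_arm([
  {"delta_pos":[0.007,-0.007,0.06],"rotation":[0,0,0],"fingers":-1},
  {"delta_pos":[0.007,-0.007,0.102],"rotation":[0,0,0],"fingers":-1},
  {"delta_pos":[0.024,-0.007,0.102],"rotation":[0,0,0],"fingers":-1},
  {"delta_pos":[0.044,-0.007,0.102],"rotation":[0,0,0],"fingers":-1},
  {"delta_pos":[0.059,-0.007,0.102],"rotation":[0,0,0],"fingers":-1},
  {"delta_pos":[0.073,-0.007,0.101],"rotation":[0,0,0],"fingers":-1},
  {"delta_pos":[0.089,-0.007,0.097],"rotation":[0,0,0],"fingers":-1},
  {"delta_pos":[0.106,-0.007,0.09],"rotation":[0,0,0],"fingers":-1},
  {"delta_pos":[0.123,-0.007,0.08],"rotation":[0,0,0],"fingers":-1},
])

```text
time: 12.0
position: [0.6397, -0.0249, 0.3304]
tool_rot: [2.116, 2.322, -0.001]
force: [-0.6, -1.2, -0.5]
grip_width: 0.0004
gripper_force: 0.6
```

```bash
python3 - <<'E'
from h import *
for r in((70,-119,127),(70,-109,125),(70,-100,117.5),(70,-95,111),(70,-93,103),(70,-93,99)):to(r)
E
```

```text
t 12.0 tip rack [  67.7 -128.7  129.4] F rack [-0.7 -1.1 -0.5] w 0.00038785263416279297 rotleft [-0.0001  0.0001  0.0008]
share [0.024  0.0057 0.0061]
t 12.0 tip rack [  67.7 -128.7  129.4] F rack [-0.7 -1.1 -0.5] w 0.00038785263416279297 rotleft [-0.0001  0.0001  0.0008]
share [0.049  0.0057 0.0111]
t 12.0 tip rack [  67.7 -128.7  129.4] F rack [-0.7 -1.1 -0.5] w 0.00038785263416279297 rotleft [-0.0001  0.0001  0.0008]
share [0.0715 0.0058 0.0298]
t 12.0 tip rack [  67.7 -128.7  129.4] F rack [-0.7 -1.1 -0.5] w 0.00038785263416279297 rotleft [-0.0001  0.0001  0.0008]
share [0.084  0.0058 0.0461]
t 12.0 tip rack [  67.7 -128.7  129.4] F rack [-0.7 -1.1 -0.5] w 0.00038785263416279297 rotleft [-0.0001  0.0001  0.0008]
share [0.089  0.0059 0.0661]
t 12.0 tip rack [  67.7 -128.7  129.4] F rack [-0.7 -1.1 -0.5] w 0.00038785263416279297 rotleft [-0.0001  0.0001  0.0008]
share [0.089  0.0059 0.0761]
```

step_arm([
  {"delta_pos":[0.022,0.005,0.006],"rotation":[0,0,0],"fingers":-1},
  {"delta_pos":[0.048,0.005,0.011],"rotation":[0,0,0],"fingers":-1},
  {"delta_pos":[0.06,0.005,0.02],"rotation":[0,0,0],"fingers":-1},
  {"delta_pos":[0.071,0.005,0.03],"rotation":[0,0,0],"fingers":-1},
  {"delta_pos":[0.084,0.005,0.046],"rotation":[0,0,0],"fingers":-1},
  {"delta_pos":[0.088,0.005,0.057],"rotation":[0,0,0],"fingers":-1},
  {"delta_pos":[0.088,0.005,0.066],"rotation":[0,0,0],"fingers":-1},
  {"delta_pos":[0.088,0.005,0.071],"rotation":[0,0,0],"fingers":-1},
  {"delta_pos":[0.088,0.005,0.075],"rotation":[0,0,0],"fingers":-1},
  {"delta_pos":[0.088,0.005,0.075],"rotation":[0,0,0],"fingers":-1},
])

```text
time: 13.0
position: [0.6381, 0.0104, 0.304]
tool_rot: [2.117, 2.321, 0.003]
force: [-6.0, 1.5, 18.8]
grip_width: 0.0003
gripper_force: 9.2
```

```bash
python3 -c "
from h import *
status()"
```

```text
t 13.0 tip rack [ 69.7 -93.  103. ] F rack [-5.9  2.  18.8] w 0.0002656920217905161 rotleft [ 0.0006 -0.0004  0.0006]
```

step_arm([
  {"delta_pos":[0,0,-0.08],"rotation":[0,0,0],"fingers":-1},
  {"delta_pos":[0,0,-0.16],"rotation":[0,0,0],"fingers":-1},
  {"delta_pos":[0,0,-0.28],"rotation":[0,0,0],"fingers":-1},
  {"delta_pos":[0,0,-0.4],"rotation":[0,0,0],"fingers":-1},
  {"delta_pos":[0,0,-0.5],"rotation":[0,0,0],"fingers":-1},
  {"delta_pos":[0,0,-0.5],"rotation":[0,0,0],"fingers":-1},
  {"delta_pos":[0,0,-0.5],"rotation":[0,0,0],"fingers":-1},
])

```text
time: 13.7
position: [0.6384, 0.0098, 0.5008]
tool_rot: [2.116, 2.321, 0.002]
force: [-0.0, 0.3, -0.6]
grip_width: 0.0002
gripper_force: 0.0
```

```bash
python3 - <<'E'
from h import *;import pickle
from bench import grab_frame
status()
d=grab_frame("scene");print(orange(d,(230,165,340,245)))
for x in(-.07,.07):print(proj(d,RR@np.array([x,-.09,.103])+OO))
def crop(F,x0,y0,w,h,k):return cv2.resize(F["frame"][y0:y0+h,x0:x0+w,::-1],(w*k,h*k),interpolation=cv2.INTER_CUBIC)
cv2.imwrite("pics/b6.png",crop(d,150,110,300,225,2))
E
```

```text
t 13.7 tip rack [ 69.9 -93.9 299.8] F rack [ 0.   0.3 -0.6] w 0.00023300153376123642 rotleft [0.0005 0.     0.0007]
[]
[316.43460918 195.23100497]
[284.55477178 227.45778632]
```

View pics/b6.png

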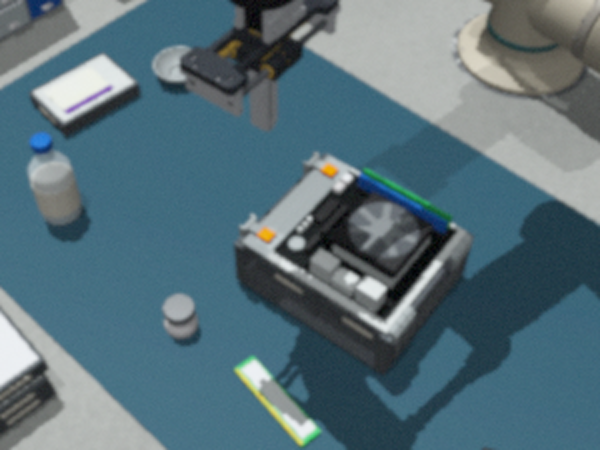

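Both orange tabs lie flat on the lip, at (330,170) and (266,235). The tray is shut, the bystanders in view are where they were, and the arm is clear. Handing in.

```bash
python3 -c "
from bench import finish_job
print(finish_job())"
```

```text
the job is handed in; nothing more can be done
None
```

The tray is shut and both latches lie flat on the lip by the last picture and the contact stops; I handed the job in at about 14 s with the arm clear, but the hand-in returned no verdict.

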